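# Tip the hardware tray so the nuts gather in a corner, and hold it

### The arm

A 6-joint arm with a two-finger parallel gripper is mounted at the origin on the work surface. World frame = base frame: x ahead of the robot, y to its left, z up, the work surface at z = 0. Lengths are in m, angles in rad, forces in N, time in s.
With the tool pointing down it reaches from about 0.3 to 0.85 m from the base axis. Payload 4.2 kg.
Tool frame: the origin (TCP) lies at the very end of the fingers, on their centre line; the grasp point (between the pads) lies 19 mm behind it; z points along the fingers, y is the line along which they close (so a half turn about z gives the same grasp; the last joint's range is limited). The gripper opens to 91 mm and grips with 3 to 60 N. Pads are 32 mm wide; open, the fingers measure 118 mm over their backs; the gripper's body (76 mm by 178 mm) begins 60 mm behind the grasp point.
Start: joints at [1.103, 0.32, 1.565, -0, 1.257, -0.02], TCP at [0.249, 0.518, 0.182] pointing down, gripper open.
Joint ranges: [-3.11, 3.11], [-0.84, 2.01], [0.21, 2.61], [-1.34, 4.49], [0.05, 2.63], [-2.56, 2.56]. Speed limits (rad/s): [2.57, 2.57, 3.14, 3.14, 3.14, 3.14].

### API

Orientations are given as a 3x3 rotation matrix whose columns are the frame's x, y, z axes.
In Python, from cell import bot, cams gives the robot as it stands.
- The arm moves only by the shell command python3 -m jog 'ROWS'. ROWS is JSON, one flat list of numbers, 7 for each row, row after row: the shift along the tool's x, y, z each as a share of 20 mm, from -1 to 1, then the turn, a rotation vector about the tool's x, y, z each as a share of 0.15 rad, from -1 to 1, then the opening, from -1 (shut) to 1 (fully open), so that 0 is half open. A call has 1 to 20 rows; each row shifts and turns the commanded pose from where the row before left it, along the tool's axes as they then stand; what a row does not reach is not made up. A row lasts 1/10 s, in which the tool goes at most 50 mm and 8.59 degrees, less where a joint would pass 70% of its speed; a pose out of reach is approached as far as the arm can. A call with a number of a shift or a turn outside -1 to 1 is refused whole. A call with a gripper value outside its range is refused whole. The fingers move at their own pace and stop on an object; the grip force is fixed at half the most. Time passes only in rows, so rows that do not move let the fingers close. It gives the time, the measured TCP pose, the force, the opening and the grip force at its end, in the units of the state.
- bot.sense(): the state, without advancing time (a new reading comes with each control period).
- cams.get_image(name): name is "scene" or "top" or "wrist"; returns the picture (384x512x3 uint8, red, green, blue); there is no depth.
- cams.camera_model(name): a dict with "fx", "fy", "cx", "cy" (pixels), "D" ([k1, k2, p1, p2, k3] as OpenCV has them; the pictures are not rectified), "extrinsics" (4x4, takes a point from camera to world coordinates); the wrist camera has in their place "hand_eye" (4x4, takes a point from camera to tool coordinates, whose origin is the TCP and whose axes are the flange's). Camera axes: x right, y down, z forward; pixel columns grow to the right and rows downward; lengths in m; the calibration is good to about 2 mm. A picture is of the moment at which its call begins: read the wrist's pose just before it. camera_model takes no time and is no camera call.
- bot.job_done(): hands the job in; it is judged then, once.
The state is a dict: "t": time; "joint_positions": joint angles; "joint_vel": joint speeds; "effort": joint torques, N m; "ee_pos": TCP position; "tcp_rot": TCP orientation; "contact_force": force on the tool from outside, world axes, zero at the start; "torque": the same for the moment, N m; "grip_width": opening from 0.0 (shut) to 1.0 (fully open); "grasp_force": force on a finger pad.
Only numpy, scipy, OpenCV 4.12 (cv2) and the standard library are available. Lean on these libraries where they do the work, as an engineer would, in place of code of your own. Each camera call takes 0.05 s, during which the arm holds its last target. There are 200 camera calls.

### The job

I want to scoop the five loose hex nuts out of the plywood tray into the open tin can. Take hold of the tray and tip it until all the nuts have slid together into the tray's corner nearest the can, then finish while still holding it steady like that, sloping down to that corner by 15 degrees or more (the low corner may rest on the bench). Leave the can, the bottle, the wrench and the jar where they are.

Things in the scene. Friction and masses are not known exactly. Their poses are not given: they have to be found in the camera images.
- tray_center (a point): open plywood tray, loose on the bench, 210 (x) by 300 (y) by 50 mm high, four upright walls 9 mm thick that can be pinched from above, floor 5 mm thick, about 0.45 kg. Point: the tray's middle, 25 mm above its underside and below its rim. Tray axes: x away from the robot, y left along the long way, z up; turned up to 23 degrees
- corner_left (a point): inner floor corner of the tray at its near (-x) left (+y) corner: at -96, +141, -20 mm from tray_center in the tray's axes
- corner_right (a point): inner floor corner of the tray at its near (-x) right (-y) corner: at -96, -141, -20 mm from tray_center in the tray's axes
- nut1_center (a point): steel M12 hex nut, 19 mm across flats, 10 mm high, lying flat and loose on the tray floor; this point is its centre. Each nut weighs 17 g and starts to slide by itself when the floor slopes 11 to 17 degrees, more if it must also rub along a wall
- nut2_center (a point): steel M12 hex nut, 19 mm across flats, 10 mm high, lying flat and loose on the tray floor; this point is its centre. Each nut weighs 17 g and starts to slide by itself when the floor slopes 11 to 17 degrees, more if it must also rub along a wall
- nut3_center (a point): steel M12 hex nut, 19 mm across flats, 10 mm high, lying flat and loose on the tray floor; this point is its centre. Each nut weighs 17 g and starts to slide by itself when the floor slopes 11 to 17 degrees, more if it must also rub along a wall
- nut4_center (a point): steel M12 hex nut, 19 mm across flats, 10 mm high, lying flat and loose on the tray floor; this point is its centre. Each nut weighs 17 g and starts to slide by itself when the floor slopes 11 to 17 degrees, more if it must also rub along a wall
- nut5_center (a point): steel M12 hex nut, 19 mm across flats, 10 mm high, lying flat and loose on the tray floor; this point is its centre. Each nut weighs 17 g and starts to slide by itself when the floor slopes 11 to 17 degrees, more if it must also rub along a wall
- can: empty open-topped steel food tin, 77 mm in diameter, 108 mm high; origin at the centre of its underside. It stands 45 mm or more outside one short end of the tray, by the tray's near left or near right corner; only the two near corners can be the one nearest the can
- bottle: closed green glass bottle with a paper label and black cap, 68 mm in diameter, 175 mm high, standing at the other short end of the tray; origin at the centre of its underside
- wrench: steel wrench 170 mm long lying flat on the bench beyond the tray; origin at its middle, underneath, long axis x
- jar: small closed jar with a metal lid, 64 mm in diameter, 75 mm high, standing on the bench beyond the tray; origin at the centre of its underside

How it is judged:
By the outcome, as a careful person would: the job done as asked, in the order asked, and still so for the second after the job is handed in, while the arm keeps its last pose, push and grip.
It also fails if it takes over 45 s, if anything falls off the work surface, if the arm or the gripper's body presses on something with over 40 N, if the wrist force passes 120 N, or if a joint passes its speed limit or range.

## Working session

There is one attempt and no reset: what is moved stays moved. The work goes in short steps, Python scripts to look and compute and a shell command to move; the robot and the scene stay as the last step left them, time stands still between calls to the robot, and variables do not carry over. Pictures are saved under pics/ and viewed, at most 10 in all, crops included, and the job is handed in when it is done.

```bash
mkdir -p pics; ls; python3 - <<'E'
from cell import bot,cams
import cv2,numpy as np
s=bot.sense();print(s['t'],s['ee_pos'],np.round(s['tcp_rot'],3))
for n in ['top','scene']:
    cv2.imwrite(f'pics/{n}0.png',cams.get_image(n)[:,:,::-1])
    m=cams.camera_model(n);print({k:np.round(v,3).tolist() for k,v in m.items() if not isinstance(v,str)})
E
```

```text
pics
0.0 [0.24870949 0.51779374 0.18121332] [[-0.901  0.433 -0.001]
 [ 0.433  0.901 -0.002]
 [-0.    -0.002 -1.   ]]
{'fx': 476.276, 'fy': 476.276, 'cx': 248.896, 'cy': 187.711, 'D': [-0.097, 0.0, 0.0, 0.0, 0.0], 'extrinsics': [[0.018, -0.995, 0.096, 0.459], [-1.0, -0.017, 0.012, 0.036], [-0.011, -0.096, -0.995, 1.148], [0.0, 0.0, 0.0, 1.0]]}
{'fx': 381.8, 'fy': 381.8, 'cx': 254.247, 'cy': 190.138, 'D': [0.041, 0.0, 0.0, 0.0, 0.0], 'extrinsics': [[-0.71, 0.548, -0.442, 1.079], [0.704, 0.539, -0.463, 0.566], [-0.016, -0.64, -0.768, 0.907], [0.0, 0.0, 0.0, 1.0]]}
```

View pics/top0.png

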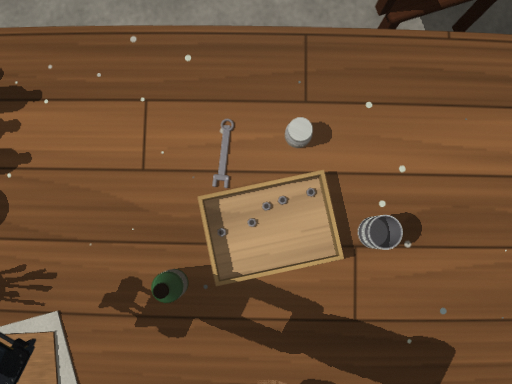

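View pics/scene0.png

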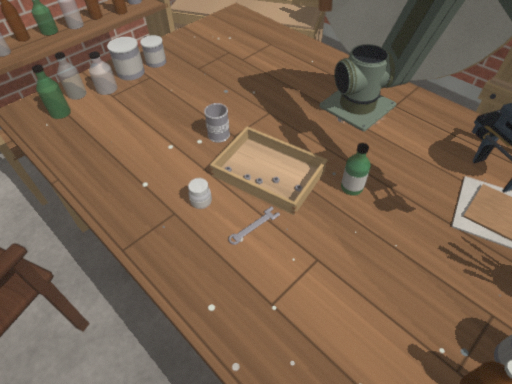

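The top view shows the tray with rim corners near (200,197), (323,172), (343,258) and (217,283). The can is at (382,232), by the near-right corner, the bottle is by the near-left corner, and the wrench jaw is at (221,182). I'll enlarge this view to measure.

```bash
python3 - <<'E'
import cv2
im=cv2.imread('pics/top0.png')[160:295,150:350]
cv2.imwrite('pics/crop.png',cv2.resize(im,None,fx=4,fy=4,interpolation=cv2.INTER_CUBIC))
E
```

```text
(no output)
```

View pics/crop.png

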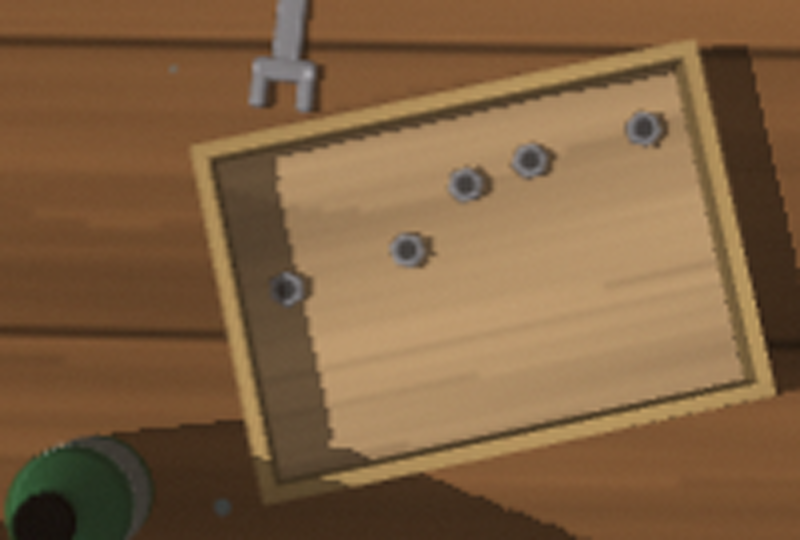

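```bash
cat > h.py <<'E'
import cv2,numpy as np
from scipy.spatial.transform import Rotation as R
from cell import bot,cams
def w(px,z,n='top',E=None):
    m=cams.camera_model(n);K=np.array([[m['fx'],0,m['cx']],[0,m['fy'],m['cy']],[0,0,1]])
    E=np.array(m['extrinsics']) if E is None else E
    u=cv2.undistortPoints(np.array(px,float).reshape(-1,1,2),K,np.array(m['D'])).reshape(-1,2)
    d=np.c_[u,np.ones(len(u))]@E[:3,:3].T;o=E[:3,3]
    return o+d*((z-o[2])/d[:,2])[:,None]
def delta(p,Rt,n=1):
    "tool-frame shift (in 20 mm rows) and turn (in 0.15 rad rows) to reach p,Rt"
    s=bot.sense();R0=np.array(s['tcp_rot'])
    return R0.T@(p-s['ee_pos'])/.02, R.from_matrix(R0.T@Rt).as_rotvec()/.15
E
python3 - <<'E'
from h import *
c=lambda l:np.array(l)/4+[150-.4,160-.4]
P=w(c([(190,149),(696,40),(776,393),(264,503)]),.05)   # FL FR NR NL
print(P.round(3),np.linalg.norm(P-np.roll(P,-1,0),axis=1).round(3))
ctr=P.mean(0);x=(P[0]+P[1]-P[2]-P[3]);y=(P[0]+P[3]-P[1]-P[2])
a=np.arctan2(x[1],x[0]);b=np.arctan2(-y[0],y[1]);print('yaw',np.degrees([a,b]),'ctr',ctr)
yaw=(a*2+b*3)/5
Rz=R.from_euler('z',yaw).as_matrix()
N=w(c([(288,288),(408,249),(467,184),(531,159),(645,128)]),.015)
print('nuts tray mm',((N-ctr)@Rz*1000).round(0)[:,:2])
O=w(c([(250,105),(320,108)]),.005);print('wrench tray mm',((O-ctr)@Rz*1000).round(0)[:,:2])
O=w([(384,233)],.108);B=w([(161.5,290)],.175);print('can,bottle',O.round(3),B.round(3),((np.r_[O,B]-ctr)@Rz*1000).round(0)[:,:2])
g=np.array([ctr[0],ctr[1],.025])+Rz@[.050,.1455,0]
Rt=np.c_[-Rz[:,0],Rz[:,1],[0,0,-1]]
np.savez('tray.npz',ctr=ctr,yaw=yaw,g=g,Rt=Rt)
g[2]=.12;print('g',g);print(*[v.round(2) for v in delta(g,Rt)])
E
```

```text
[[ 0.542  0.169  0.05 ]
 [ 0.61  -0.124  0.05 ]
 [ 0.407 -0.171  0.05 ]
 [ 0.34   0.121  0.05 ]] [0.301 0.208 0.3   0.207]
yaw [13.1374894  13.08196051] ctr [ 0.47477026 -0.00114238  0.05      ]
nuts tray mm [[  14.  113.]
 [  22.   39.]
 [  52.   -3.]
 [  59.  -44.]
 [  62. -115.]]
wrench tray mm [[127. 114.]
 [116.  73.]]
can,bottle [[ 0.465 -0.249  0.108]] [[0.341 0.221 0.175]] [[ -66. -239.]
 [ -79.  247.]]
g [0.49048015 0.15190483 0.12      ]
[-18.82 -11.26   3.08] [-0.01 -0.   -4.51]
```

```bash
python3 -m jog '[-1,-0.6,0,0,0,0,1,-1,-0.6,0,0,0,0,1,-1,-0.6,0,0,0,0,1,-1,-0.6,0,0,0,0,1,-1,-0.6,0,0,0,0,1,-1,-0.6,0,0,0,0,0,-1,-0.6,0,0,0,0,0,-1,-0.6,0,0,0,0,0,-1,-0.6,0,0,0,0,0,-1,-0.6,0,0,0,0,0,-1,-0.6,0,0,0,0,0,-1,-0.6,0,0,0,0,0,-1,-0.6,0,0,0,0,0,-1,-0.6,0,0,0,0,0,-1,-0.6,0,0,0,0,0,-1,-0.6,0,0,0,0,0,-1,-0.6,0,0,0,0,0,-1,-0.6,0,0,0,0,0,-0.8,-0.5,0,0,0,0,0]' 
python3 -m jog '[0,0,0,0,0,-0.9,-0.2,0,0,0,0,0,-0.9,-0.2,0,0,0,0,0,-0.9,-0.2,0,0,0,0,0,-0.9,-0.2,0,0,0,0,0,-0.9,-0.2,0,0,0,0,0,0,-0.2]'
python3 - <<'E'
from h import *
T=np.load('tray.npz');g=T['g']
Rz=R.from_euler('z',float(T['yaw'])).as_matrix()
g=g+Rz@[.006,0,0];g[2]=.014
print(*[v.round(2) for v in delta(g,T['Rt'])])
s=bot.sense();print(s['t'],s['ee_pos'],s['contact_force'])
cv2.imwrite('pics/wr1.png',cams.get_image('wrist')[:,:,::-1])
# projection of grasp wall points into wrist picture
m=cams.camera_model('wrist');H=np.array(m['hand_eye']);E=np.eye(4);E[:3,:3]=s['tcp_rot'];E[:3,3]=s['ee_pos'];E=E@H
K=np.array([[m['fx'],0,m['cx']],[0,m['fy'],m['cy']],[0,0,1]]);C=np.linalg.inv(E)
pts=np.array([T['ctr']+Rz@np.array(q) for q in [(.105,.15,0),(.096,.141,0),(-.096,.141,0),(0.056,.1455,0)]])
print(cv2.projectPoints(pts,cv2.Rodrigues(C[:3,:3])[0],C[:3,3],K,np.array(m['D']))[0].reshape(-1,2).round(1))
E
```

```text
t: 2.0
ee_pos: [0.4904, 0.1506, 0.1816]
tcp_rot: [[-0.901, 0.433, -0.001], [0.433, 0.901, -0.0], [0.0, -0.001, -1.0]]
contact_force: [-0.2, 0.1, 0.9]
grip_width: 0.5
grasp_force: 0.0
t: 2.6
ee_pos: [0.4898, 0.1517, 0.1817]
tcp_rot: [[-0.974, -0.225, -0.001], [-0.225, 0.974, -0.0], [0.001, 0.0, -1.0]]
contact_force: [0.6, -0.2, -0.5]
grip_width: 0.398
grasp_force: 0.0
[-0.34  0.    8.38] [ 0.   -0.01 -0.01]
2.6 [0.48976381 0.15171083 0.18169186] [ 0.55839133 -0.20720359 -0.48168605]
[[266.1 228.6]
 [258.  220.9]
 [257.   31.9]
 [262.  185.6]]
```

View pics/wr1.png

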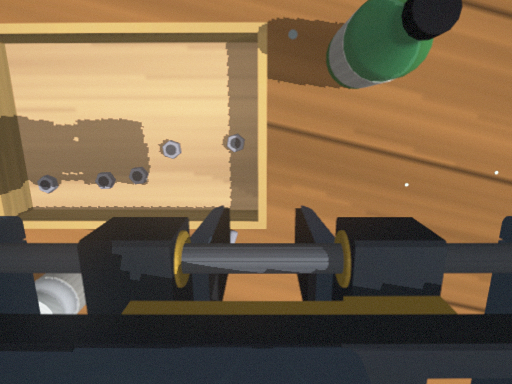

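The wrist view has the tray's far-left outer corner at (266,228), as predicted. The fingers straddle the left wall line at u≈262, and nut 1 at (235,142) is clear. I'll descend and grip.

```bash
python3 -m jog '[-0.3,0,1,0,0,0,-0.2,0,0,1,0,0,0,-0.2,0,0,1,0,0,0,-0.2,0,0,1,0,0,0,-0.2,0,0,1,0,0,0,-0.2,0,0,1,0,0,0,-0.2,0,0,0.8,0,0,0,-0.2,0,0,0.8,0,0,0,-0.2,0,0,0.6,0,0,0,-0.2,0,0,0.15,0,0,0,-0.2,0,0,0,0,0,0,-0.2]'
python3 -m jog '[0,0,0,0,0,0,-1,0,0,0,0,0,0,-1,0,0,0,0,0,0,-1,0,0,0,0,0,0,-1,0,0,0,0,0,0,-1,0,0,0,0,0,0,-1]'
python3 - <<'E'
from h import *
T=np.load('tray.npz');s=bot.sense();yaw=float(T['yaw'])
Rz=R.from_euler('z',yaw).as_matrix()
piv=np.r_[T['ctr'][:2],.025]+Rz@[-.105,-.150,-.025]
d=Rz@[1,1,0];d/=np.linalg.norm(d);ax=np.cross(d,[0,0,1]);  # raises the +d side
R0=np.array(s['tcp_rot']);p0=np.array(s['ee_pos'])
n=20;dR=R.from_rotvec(ax*np.radians(40)/n).as_matrix()
p1=piv+dR@(p0-piv);print('rise',p1-p0)
print('row',(R0.T@(p1-p0)/.02).round(3),(R0.T@(ax*np.radians(40)/n)/.15).round(3))
DR=np.linalg.matrix_power(dR,n);print('final',piv+DR@(p0-piv),(DR@R0)[:,2],piv)
E
```

```text
t: 3.75
ee_pos: [0.4958, 0.1531, 0.0148]
tcp_rot: [[-0.974, -0.224, -0.001], [-0.224, 0.974, -0.0], [0.001, 0.0, -1.0]]
contact_force: [-0.3, 0.6, 1.1]
grip_width: 0.404
grasp_force: 0.0
t: 4.35
ee_pos: [0.4962, 0.1532, 0.0155]
tcp_rot: [[-0.974, -0.225, 0.001], [-0.225, 0.974, 0.0], [-0.001, 0.0, -1.0]]
contact_force: [-0.3, -1.4, 4.0]
grip_width: 0.088
grasp_force: 30.0
rise [-0.00038929 -0.00062553  0.01125038]
row [ 0.026 -0.026 -0.563] [-0.165 -0.164  0.   ]
final [0.45102972 0.08064069 0.21924405] [ 0.34031539  0.54580122 -0.76569345] [ 0.40651285 -0.17104213  0.        ]
```

```bash
python3 -m jog '[0.026,-0.026,-0.563,-0.165,-0.165,0,-1,0.026,-0.026,-0.563,-0.165,-0.165,0,-1,0.026,-0.026,-0.563,-0.165,-0.165,0,-1,0.026,-0.026,-0.563,-0.165,-0.165,0,-1,0.026,-0.026,-0.563,-0.165,-0.165,0,-1,0.026,-0.026,-0.563,-0.165,-0.165,0,-1,0.026,-0.026,-0.563,-0.165,-0.165,0,-1,0.026,-0.026,-0.563,-0.165,-0.165,0,-1,0,0,0,0,0,0,-1]'
python3 - <<'E'
from h import *
cv2.imwrite('pics/sc2.png',cv2.resize(cams.get_image('scene')[90:250,160:400,::-1],None,fx=3,fy=3,interpolation=2))
E
```

```text
t: 5.25
ee_pos: [0.4866, 0.1383, 0.104]
tcp_rot: [[-0.96, -0.239, 0.147], [-0.2, 0.951, 0.235], [-0.196, 0.196, -0.961]]
contact_force: [0.8, 0.8, -1.5]
grip_width: 0.091
grasp_force: 30.0
```

View pics/sc2.png

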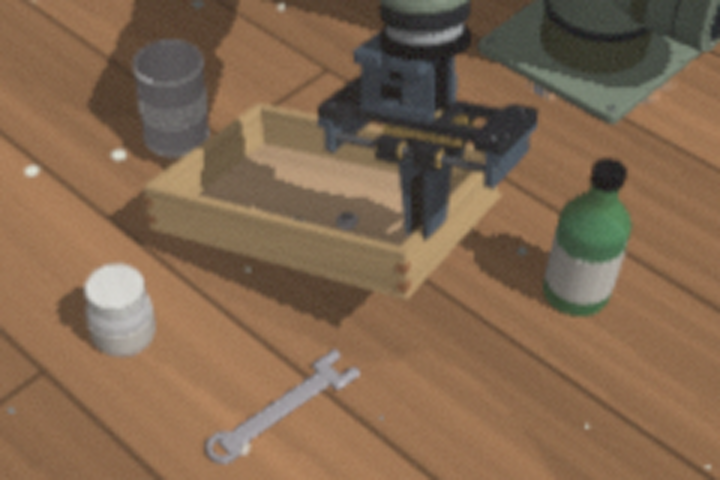

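The tray is tilting with the gripper at about 16°, low at the near-right corner beside the can. One nut is visible at (346,220) and everything else is undisturbed. I'll continue to about 40°.

```bash
python3 -m jog '[0.026,-0.026,-0.563,-0.165,-0.165,0,-1,0.026,-0.026,-0.563,-0.165,-0.165,0,-1,0.026,-0.026,-0.563,-0.165,-0.165,0,-1,0.026,-0.026,-0.563,-0.165,-0.165,0,-1,0.026,-0.026,-0.563,-0.165,-0.165,0,-1,0.026,-0.026,-0.563,-0.165,-0.165,0,-1,0.026,-0.026,-0.563,-0.165,-0.165,0,-1,0.026,-0.026,-0.563,-0.165,-0.165,0,-1,0.026,-0.026,-0.563,-0.165,-0.165,0,-1,0.026,-0.026,-0.563,-0.165,-0.165,0,-1,0.026,-0.026,-0.563,-0.165,-0.165,0,-1,0.026,-0.026,-0.563,-0.165,-0.165,0,-1,0,0,0,0,0,0,-1,0,0,0,0,0,0,-1,0,0,0,0,0,0,-1,0,0,0,0,0,0,-1,0,0,0,0,0,0,-1,0,0,0,0,0,0,-1]'
python3 - <<'E'
from h import *
a=cv2.resize(cams.get_image('scene')[90:250,160:400,::-1],(480,320),interpolation=2)
b=cv2.resize(cams.get_image('top')[150:300,190:420,::-1],(480,313),interpolation=2)
w_=cv2.resize(cams.get_image('wrist')[:,:,::-1],(320,240))
c=np.zeros((600,800,3),np.uint8);c[:300,:480]=a[:300];c[300:600,:480]=b[:300];c[:240,480:]=w_
cv2.imwrite('pics/c3.png',c)
E
```

```text
t: 7.1
ee_pos: [0.4519, 0.085, 0.2239]
tcp_rot: [[-0.891, -0.305, 0.337], [-0.083, 0.838, 0.54], [-0.447, 0.453, -0.771]]
contact_force: [-0.2, 0.4, -1.8]
grip_width: 0.091
grasp_force: 30.2
```

View pics/c3.png

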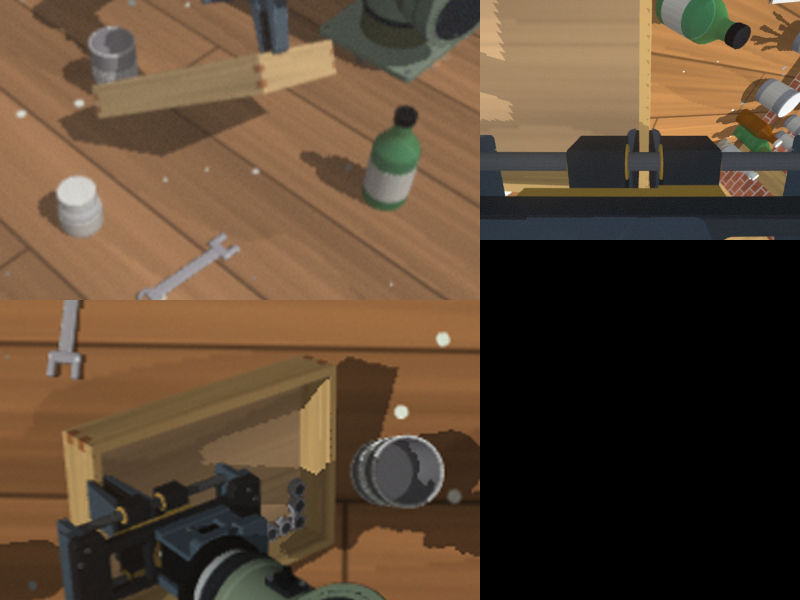

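```bash
cat >> h.py <<'E'
def look(name):
    "crop x8 of top picture around the low corner, with the predicted floor outline from the tool pose"
    T=np.load('tray.npz');s=bot.sense();im=cams.get_image('top')[:,:,::-1]
    R0=np.array(s['tcp_rot']);Rt=np.c_[-R0[:,0],R0[:,1],-R0[:,2]]
    g=np.array([.056,.1455,.0155-.025]);ctr=np.array(s['ee_pos'])-Rt@g
    q=np.array([(-.096,y,-.02) for y in np.arange(-.141,.01,.02)]+[(x,-.141,-.02) for x in np.arange(-.096,.1,.02)]+[(-.105,-.15,-.025)])
    P=ctr+q@Rt.T;m=cams.camera_model('top');C=np.linalg.inv(np.array(m['extrinsics']))
    K=np.array([[m['fx'],0,m['cx']],[0,m['fy'],m['cy']],[0,0,1]])
    pp=cv2.projectPoints(P,cv2.Rodrigues(C[:3,:3])[0],C[:3,3],K,np.array(m['D']))[0].reshape(-1,2)
    print('t',s['t'],'slope',np.degrees(np.arccos(Rt[2,2])).round(1),'downhill in tray',(-Rt[2,:2]).round(2),'corner z',P[-1].round(3),'px',pp[0].round(1))
    x0,y0=290,200
    c=cv2.resize(im[y0:y0+75,x0:x0+95],None,fx=8,fy=8,interpolation=2)
    for a in pp[:-1]: cv2.circle(c,tuple(int(v) for v in (a-[x0,y0]+.5)*8),3,(0,0,255),-1)
    cv2.imwrite(name,c)
E
python3 -c "from h import *;look('pics/l4.png')"
```

```text
t 7.25 slope 39.5 downhill in tray [-0.45 -0.45] corner z [ 0.404 -0.168  0.006] px [337.4 257. ]
```

View pics/l4.png

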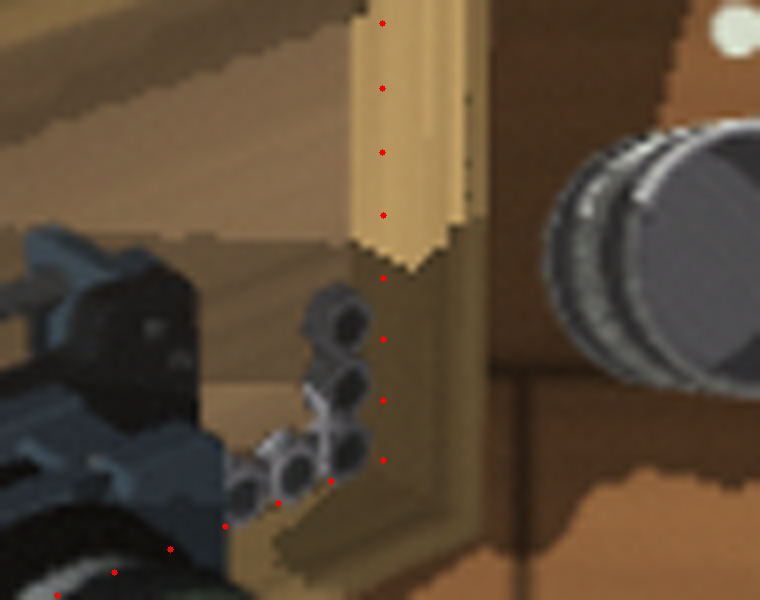

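All five nuts are packed in the near-right corner: one in the corner itself, two along the near wall and two along the right wall. The slope is about 39°. I'll check that it holds still, then hand in.

```bash
python3 -m jog '[0,0,0,0,0,0,-1,0,0,0,0,0,0,-1,0,0,0,0,0,0,-1,0,0,0,0,0,0,-1,0,0,0,0,0,0,-1,0,0,0,0,0,0,-1,0,0,0,0,0,0,-1,0,0,0,0,0,0,-1]'
python3 - <<'E'
from h import *
old=cv2.imread('pics/l4.png').astype(int);look('pics/l5.png');new=cv2.imread('pics/l5.png').astype(int)
print('change in nut area',np.abs(new-old)[280:520,230:380].mean(),np.abs(new-old)[280:520,230:380].max())
E
```

```text
t: 8.1
ee_pos: [0.452, 0.0847, 0.2242]
tcp_rot: [[-0.891, -0.305, 0.337], [-0.082, 0.838, 0.54], [-0.447, 0.453, -0.771]]
contact_force: [0.0, 0.8, -2.3]
grip_width: 0.093
grasp_force: 30.2
t 8.1 slope 39.5 downhill in tray [-0.45 -0.45] corner z [ 0.404 -0.168  0.006] px [337.4 257. ]
change in nut area 1.2175092592592593 35
```

```bash
python3 -c "
from cell import bot
print(bot.job_done())"
```

```text
the job is handed in; nothing more can be done
None
```

I handed the job in with the tray gripped by its left wall and held steady at about 39°, and all five nuts packed in the near-right corner by the can. I saw nothing else move, and the simulator gave no verdict.

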